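# Index a sample bottle under the inspection ring

## Robot

A 6-joint arm with a two-finger parallel gripper is mounted at the origin on the work surface. World frame = base frame: x ahead of the robot, y to its left, z up, the work surface at z = 0. Lengths are in m, angles in rad, forces in N, time in s.
With the tool pointing down it reaches from about 0.35 to 0.85 m from the base axis. Payload 8.1 kg.
Tool frame: the origin (TCP) lies at the very end of the fingers, on their centre line; the grasp point (between the pads) lies 19 mm behind it (robot.pinch_z is the distance from the TCP to the grasp point, in m); x points along the fingers, z is the direction in which the jaws open and shut, and the axes are right-handed (so a half turn about x gives the same grasp; the last joint's range is limited). The gripper opens to 93 mm and grips with 3 to 60 N. Pads are 15 mm wide; open, the fingers measure 128 mm over their backs; the gripper's body (75 mm by 188 mm) begins 65 mm behind the grasp point.
Start: joints at [-1.193, 0.13, 1.488, -0, 1.523, -0.085], TCP at [0.268, -0.537, 0.219] pointing down, gripper open.
Joint ranges: [-2.96, 2.96], [-0.89, 2.26], [0.02, 2.5], [-1.34, 4.48], [0, 2.73], [-2.66, 2.66]. Speed limits (rad/s): [2.39, 2.39, 2.79, 3.14, 3.14, 3.14].

## Interface

Orientations are given as a rotation vector (axis times angle).
In Python, from plant import robot, optics, ticket gives the robot as it stands.
- The arm moves only by the tool jog_arm, never from a script. Its argument "targets" is a list of rows, each a list of 7 numbers: the shift along the tool's x, y, z in cm, then the turn, a rotation vector about the tool's x, y, z in degrees, then the closure, from 0 (fully open) to 1 (shut). In form: [[dx, dy, dz, ax, ay, az, grip], ...]. A call has 1 to 5 rows; each row is the pose to reach, as a shift and turn from the pose measured when the call began, along the tool's axes at that moment; what a row does not reach only later rows make up. A row lasts 1/8 s, in which the tool goes at most 62.5 mm and 10.7 degrees, less where a joint would pass 70% of its speed; a pose out of reach is approached as far as the arm can. A call with a gripper value outside its range is refused whole. The fingers move at their own pace and stop on an object; "squeeze" is the grip in N (left out, the last holds). Time passes only in rows, so rows that repeat a pose let the fingers close. It gives the time, the measured TCP pose, the force and the opening at its end, in the units of the state.
- robot.read_state(): the state, without advancing time (a new reading comes with each control period).
- optics.read_camera(name): name is "scene" or "top" or "wrist"; returns a dict with "frame" (420x560x3 uint8, red, green, blue), "vertical_fov" (degrees; the focal length in pixels is half the picture's height over the tangent of half this angle, whatever the lens; pixels are square), "cx", "cy" (the principal point, pixels), "k1" (the pictures are not rectified: a ray, as slopes to the right and down, at radius r is drawn at 1 + k1 r^2 times it, then the intrinsics apply), "R" (3x3) and "t" (3): a world point X has camera coordinates R X + t. Camera axes: x right, y down, z forward; pixel columns grow to the right and rows downward; lengths in m; the calibration is good to about 2 mm. A picture is of the moment at which its call begins. There is no depth.
- ticket.close_job(): hands the job in, once; it reports no verdict.
The state is a dict: "t": time; "q": joint angles; "dq": joint speeds; "joint_torque": joint torques, N m; "tool_pos": TCP position; "orientation": TCP orientation; "force": force on the tool from outside, world axes, zero at the start; "wrist_torque": the same for the moment, N m; "opening": finger opening in m.
Only numpy, scipy, OpenCV 4.12 (cv2) and the standard library are available. Lean on these libraries where they do the work, as an engineer would, in place of code of your own. Each camera call takes 0.05 s, during which the arm holds its last target.

## Task

Push the grey sample carriage of the inspection stand by its blue front face all the way back to its end stop, then let go so that its spring brings it back onto the dropped stop pin and it stays latched at mid position, with the bottle standing under the ring. Do not touch or lift the bottle in the carriage, and leave the other bottles and the tip box where they are.

Things in the scene. Friction and masses are not known exactly. Their poses are not given: they have to be found in the camera images.
- stand: Inspection stand, fixed; aluminium base x -155..175, y +-100 mm, 12 high. Origin on the bench under the ring; x along the push (front to dark end stop), z up. White column at x 37..63, y -96..-74, 212 high. Ring head: radius 32, underside at 174. Stop block at x 81..95. Grey pin bracket at x -45..-15, y 46..98, 72 high, red pin head above it. The carriage slides along x.
- push_face (a point): Centre of the carriage's upright blue front face, 37 mm above the bench, moving with it (foremost 16 mm of the carriage is blue). Face 100 mm wide, 42 high (16 to 58 above the bench); axes as the stand's: it looks to -x and is pushed along +x. Behind it is the solid grey carriage, 160 long, 100 wide, top at 58; bottle axis 115 mm behind the face. Free bench in front.
- carriage (a joint): Travel along the stand's x, m: 0 rest (front), 0.070 end stop. A spring pushes it back (3 N at rest, 5 at mid, 7 at the stop); a damper adds 40 N per m/s, so it returns at about 0.15 m/s. Past 0.036 the pin drops behind the brass side rail; let go, the carriage comes back to 0.035 and stays latched.
- pin (a joint): Drop of the stop pin, in m: 0 up (riding on the brass rail), 0.012 fully down (latching). It drops by itself.
- pin_head (a point): Centre of the top of the pin's red head (20 mm wide), 92 mm above the bench with the pin up, 80 mm with it down.
- view_spot (a point): Point of the stand straight below the ring, 34 mm above the bench, where the foot of the sample bottle should finally stand.
- sample: Loose gold-capped clear bottle, 44 mm wide and 85 mm high, standing in a pocket of the carriage with its foot 34 mm and its cap 119 mm above the bench. Origin at the centre of its foot, z up.
- spare_a: Loose gold-capped bottle on the bench, 48 mm wide and 95 mm high; origin at the centre of its foot. Bystander.
- spare_b: Another gold-capped bottle, the same size, origin at its foot. Bystander.
- tip_box: Loose blue box of pipette tips on the bench, 120 x 80 mm and 63 mm high; origin under its centre. Bystander.

How it is judged:
On the way, in this order (a step that is already met when the one before it is completed fails the run):
1. the carriage is pushed all the way back to its end stop (within 8 mm) (value of joint carriage above 0.062 m), for 0.05 s.
2. the carriage has come back and is latched at mid position on the dropped pin (value of joint carriage between 0.03 and 0.039 m and value of joint pin above 0.008 m), for 0.2 s.
At the end, for the whole second after the job is handed in: The carriage rests at mid position (0.030 to 0.039 m of travel) with the pin down by more than 8 mm, and the bottle stands upright (within 0.1 rad) and still in its pocket, its foot within 8 mm of the spot under the ring (all of step 2 and horizontal distance between sample and view_spot below 0.008 m and angle between sample's own z axis and vertical below 0.1 rad and linear speed of sample below 0.02 m/s); the robot touches nothing.
It fails at once if the robot touches the bottle in the carriage (contact force between any of the fingers, the arm and sample above 0.5 N).
It fails at once if the bottle in the carriage is lifted or tips over (height (world z) of sample above 0.046 m or angle between sample's own z axis and vertical above 0.4 rad).
It fails at once if another bottle or the tip box is moved by more than 20 mm, or a bottle tips over (distance of any of spare_a, spare_b, tip_box from where it was at the start of the episode above 0.02 m or angle between any of spare_a, spare_b's own z axis and vertical above 0.4 rad).
It also fails if it takes over 35 s, if anything falls off the work surface, if the arm or the gripper's body presses on something with over 40 N, if the wrist force passes 120 N, or if a joint passes its speed limit or range.

## Working session

There is one attempt and no reset: what is moved stays moved. The work goes in short steps, Python scripts to look and compute and a tool call to move; the robot and the scene stay as the last step left them, time stands still between calls to the robot, and variables do not carry over. Pictures are saved under pics/ and viewed, and the job is handed in when it is done.

Besides the shell and the picture viewer there is one more tool, called in YAML: its name, and indented under it one key for each argument. jog_arm: Moves the arm, as the interface text tells. Its arguments: {"type":"object","properties":{"targets":{"type":"array"},"squeeze":{"type":"number"}},"required":["targets"]}

```bash
mkdir -p pics; cat > h.py <<'E'
import numpy as np, cv2
from plant import robot, optics, ticket
def cam(n,fn=None):
    c=optics.read_camera(n)
    if fn: cv2.imwrite('pics/'+fn,c['frame'][:,:,::-1])
    return c
def K(c):
    f=c['frame'].shape[0]/2/np.tan(np.radians(c['vertical_fov'])/2)
    return np.array([[f,0,c['cx']],[0,f,c['cy']],[0,0,1.]]),np.array([c['k1'],0,0,0,0.])
def ray(c,uv):
    k,d=K(c); p=cv2.undistortPoints(np.array(uv,float).reshape(-1,1,2),k,d).reshape(-1,2)
    R=np.array(c['R']);t=np.array(c['t'])
    return -R.T@t, np.c_[p,np.ones(len(p))]@R
def onz(c,uv,z):
    o,d=ray(c,uv); return o+d*((z-o[2])/d[:,2])[:,None]
def proj(c,X):
    k,d=K(c); return cv2.projectPoints(np.array(X,float).reshape(-1,1,3),cv2.Rodrigues(np.array(c['R']))[0],np.array(c['t'],float),k,d)[0].reshape(-1,2)
E
python3 - <<'E'
from h import *
for n in ['scene','top','wrist']:
    c=cam(n,n+'0.png'); print(n,c['vertical_fov'],c['k1'],c['t'],np.round(-np.array(c['R']).T@np.array(c['t']),3))
print(robot.read_state())
E
```

```text
scene 49.704631020235674 -0.14785281658095628 [ 0.34008748 -0.26961252  1.31182334] [1.144 0.386 0.672]
top 43.490713349822 -0.18871177041850642 [0.02799822 0.64473769 0.89795856] [0.496 0.055 0.987]
wrist 66.33825348810764 -0.06794357649583209 [-0.59824972 -0.02917897  0.3911572 ] [ 0.329 -0.505  0.385]
{'t': 0.15, 'q': array([-1.19340018e+00,  1.30985217e-01,  1.48901054e+00, -2.14749486e-05,
        1.52300134e+00, -8.53786609e-02]), 'dq': array([-0.00096096, -0.00153954, -0.00403843, -0.00058859, -0.00128058,
        0.00154234]), 'joint_torque': array([ 1.01735732e-03, -5.60474718e+01, -4.92336345e+01,  7.68087851e-02,
        3.05317878e-02, -8.23438018e-05]), 'tool_pos': array([ 0.26772432, -0.53647583,  0.21784011]), 'orientation': array([ 0.86274933,  1.3944449 , -0.86140432]), 'force': array([-0.14342395, -0.36480641,  0.29203216]), 'wrist_torque': array([ 0.07481973, -0.00356973,  0.01985601]), 'opening': 0.09292482963698022}
```

View pics/scene0.png

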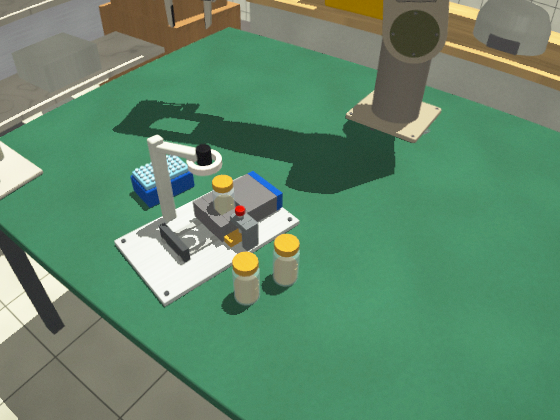

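View pics/top0.png

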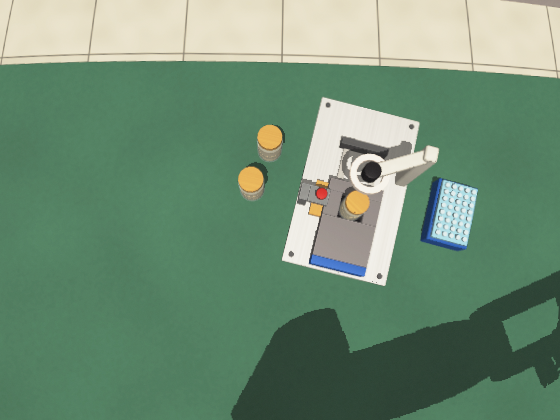

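View pics/wrist0.png

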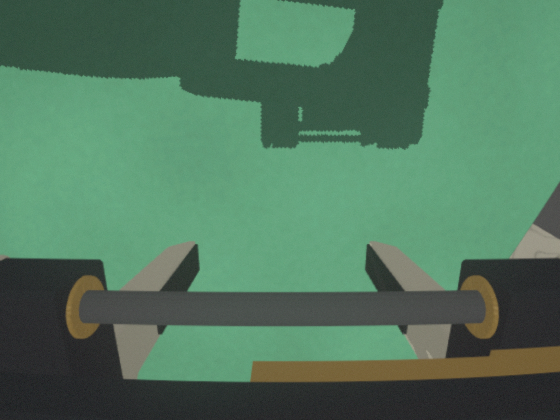

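The scene picture shows the stand, with the blue face at (265,190) looking towards the robot. In the top picture the blue face is at (338,266), the stop block at (363,145), the red pin at (322,194), the spares at (270,140) and (251,183), and the tip box at (452,213). The wrist picture shows only bench and shadow.

```bash
python3 - <<'E'
from h import *
def blue(c):
    hsv=cv2.cvtColor(c['frame'],cv2.COLOR_RGB2HSV)
    return cv2.inRange(hsv,(108,150,50),(125,255,255))
cs={n:cam(n) for n in['top','scene']}
for n,c in cs.items():
    m=blue(c); cn,_=cv2.findContours(m,cv2.RETR_EXTERNAL,cv2.CHAIN_APPROX_NONE)
    for k in cn:
        if cv2.contourArea(k)>60:
            print(n,cv2.contourArea(k),cv2.boundingRect(k),cv2.approxPolyDP(k,2.5,True).reshape(-1,2).tolist())
c=cs['top']; hsv=cv2.cvtColor(c['frame'],cv2.COLOR_RGB2HSV)
g=cv2.inRange(hsv,(0,0,150),(180,50,255)); g[:90]=0
cn,_=cv2.findContours(g,cv2.RETR_EXTERNAL,cv2.CHAIN_APPROX_NONE); k=max(cn,key=cv2.contourArea)
print(cv2.approxPolyDP(cv2.convexHull(k),4,True).reshape(-1,2).tolist())
scr=[(327.5,104.5),(411,126.5),(379.5,276),(291,254)]
print(np.round(onz(c,scr,.012),4))
for n,c in cs.items():
    hsv=cv2.cvtColor(c['frame'],cv2.COLOR_RGB2HSV)
    r=cv2.inRange(hsv,(0,180,120),(4,255,255))|cv2.inRange(hsv,(175,180,120),(180,255,255))
    nn,l,s,ce=cv2.connectedComponentsWithStats(r); print(n,[(s[i].tolist(),ce[i].round(1).tolist()) for i in range(1,nn) if s[i,4]>20])
for n,c in cs.items():
    x0,y0,w,h=(290,240,100,60) if n=='top' else (120,130,190,140)
    cv2.imwrite(f'pics/crop_{n}.png',cv2.resize(c['frame'][y0:y0+h,x0:x0+w,::-1],None,fx=(7 if n=='top' else 4),fy=(7 if n=='top' else 4),interpolation=cv2.INTER_CUBIC))
E
```

```text
top 450.5 (309, 255, 57, 21) [[309, 262], [363, 275], [365, 269], [314, 255]]
top 581.5 (421, 179, 45, 71) [[438, 179], [433, 183], [421, 240], [454, 249], [465, 248], [429, 236], [441, 181]]
scene 281.5 (132, 176, 27, 31) [[132, 176], [136, 192], [149, 206], [158, 202], [155, 187], [147, 191], [143, 187], [141, 189]]
scene 269.0 (171, 171, 23, 24) [[192, 174], [188, 171], [187, 175], [184, 173], [171, 180], [173, 194], [186, 189], [186, 185], [193, 185], [189, 181]]
[[322, 97], [417, 121], [438, 148], [384, 285], [282, 260]]
[[ 0.8537 -0.0582  0.012 ]
 [ 0.814  -0.2236  0.012 ]
 [ 0.5223 -0.1556  0.012 ]
 [ 0.5612  0.0102  0.012 ]]
top [([316, 188, 11, 11, 90], [321.1, 192.9])]
scene [([235, 206, 10, 10, 75], [239.5, 209.9])]
```

View pics/crop_top.png

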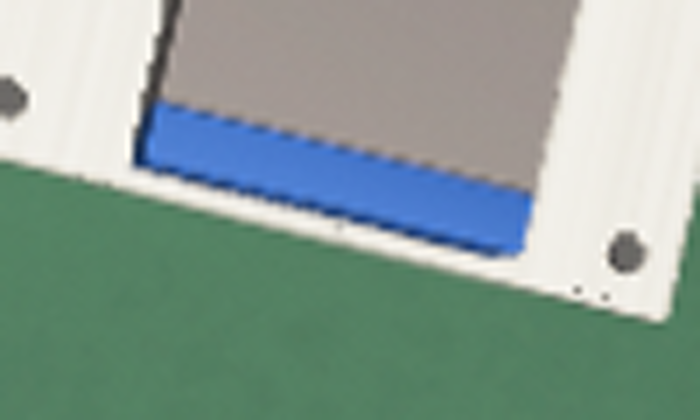

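View pics/crop_scene.png

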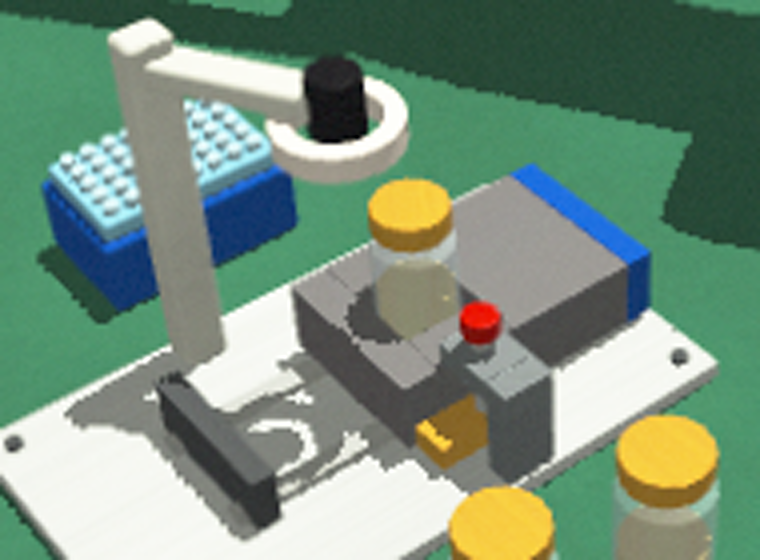

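The crops show the blue strip's back edge in the top view at about (312.6,254.6)-(366.1,267.4). In the scene view the outer top corners are at about (252.5,171) and (282.5,193). Next I triangulate those corners and the pin head.

```bash
python3 - <<'E'
from h import *
T=cam('top');S=cam('scene')
def tri(a,b):
    o1,d1=ray(T,a);o2,d2=ray(S,b);d1=d1[0];d2=d2[0]
    s=np.linalg.lstsq(np.c_[d1,-d2],o2-o1,rcond=None)[0]
    p,q=o1+d1*s[0],o2+d2*s[1]; return (p+q)/2,np.linalg.norm(p-q)
print('backcorner left',tri((312.6,254.6),(120+627/4,130+265/4)))
print('frontleft',tri((310.9,262.2),(120+650/4,130+254/4)))
print('frontright',tri((364.6,275),(120+530/4,130+163/4)))
print('backright',tri((366.1,267.4),(120+512/4,130+178/4)))
print('pin',tri((321.1,192.9),(239.5,209.9)))
s=onz(T,[(327.5,104.5),(411,126.5),(379.5,276),(291,254)],.012)[:,:2]
ctr=s.mean(0); ux=(s[0]+s[1]-s[2]-s[3]);ux/=np.linalg.norm(ux);uy=np.array([-ux[1],ux[0]])
print('ctr',ctr,np.degrees(np.arctan2(ux[1],ux[0])))
og=ctr-0.010*ux; print('origin',og)
print('backedge z.058',[((p[:2]-og)@ux,(p[:2]-og)@uy) for p in onz(T,[(312.6,254.6),(366.1,267.4)],.058)])
print('pin stand',[(onz(T,[(321.1,192.9)],.092)[0,:2]-og)@v for v in(ux,uy)],'exp face x -.15ish')
# cap centres
for n,c,in(('top',T),):
    hsv=cv2.cvtColor(c['frame'],cv2.COLOR_RGB2HSV); m=cv2.inRange(hsv,(12,170,120),(25,255,255))
    nn,l,st,ce=cv2.connectedComponentsWithStats(m)
    for i in range(1,nn):
        if st[i,4]>150:
            for z in(.095,.119):
                p=onz(c,[ce[i]],z)[0];print(ce[i].round(1),z,p.round(3),[round((p[:2]-og)@v,4) for v in(ux,uy)])
R=cv2.Rodrigues(robot.read_state()['orientation'])[0]; print(R.round(3))
E
```

```text
backcorner left (array([ 0.55751188, -0.02550117,  0.05284709]), np.float64(0.0020070804414180723))
frontleft (array([ 0.54352166, -0.02176982,  0.05291634]), np.float64(0.003823979227756188))
frontright (array([ 0.52198068, -0.11797526,  0.05543851]), np.float64(0.0028577958602150804))
backright (array([ 0.53536284, -0.12089052,  0.05205346]), np.float64(0.003941451723217087))
pin (array([ 0.66332413, -0.0372339 ,  0.08563567]), np.float64(0.0012977142385120408))
ctr [ 0.6878232  -0.10677563] -13.140132921298596
origin [ 0.67808503 -0.1045023 ]
backedge z.058 [(np.float64(-0.1351277593593281), np.float64(0.04914193039890017)), (np.float64(-0.13438218791227607), np.float64(-0.04880831848344715))]
pin stand [np.float64(-0.03049936191805355), np.float64(0.062060895306470236)] exp face x -.15ish
[[-0.     0.895  0.446]
 [ 0.     0.446 -0.895]
 [-1.     0.    -0.   ]]
```

```bash
cat >> h.py <<'E'
from scipy.spatial.transform import Rotation as Ro
OG=np.array([.6781,-.1045,0]); A=np.radians(-13.14)
UX=np.array([np.cos(A),np.sin(A),0]);UY=np.array([-np.sin(A),np.cos(A),0]);UZ=np.array([0,0,1.])
def goal(p,tilt=15):
    a=np.radians(tilt); x=-UZ*np.cos(a)+UX*np.sin(a); z=UY; R=np.c_[x,np.cross(z,x),z]
    s=robot.read_state(); R0=Ro.from_rotvec(s['orientation']).as_matrix()
    P=OG+p[0]*UX+p[1]*UY+p[2]*UZ
    print('shift cm',(R0.T@(P-s['tool_pos'])*100).round(2),'rot deg',np.degrees(Ro.from_matrix(R0.T@R).as_rotvec()).round(1))
def st():
    s=robot.read_state(); d=s['tool_pos']-OG
    print('t',s['t'],'stand',np.round([d@UX,d@UY,d[2]],4),'q',s['q'].round(2),'F',s['force'].round(2),'op',s['opening'])
E
python3 -c "
from h import *
st();goal((-.24,0,.16))"
```

```text
t 0.35 stand [-0.3012 -0.5142  0.2184] q [-1.19  0.13  1.49  0.    1.52 -0.09] F [0.16 0.14 0.65] op 0.09298818093569482
shift cm [  5.85  37.53 -35.68] rot deg [-139.3  -18.4   -6.6]
```

jog_arm:
  targets:
    - [0,7,-6,-10,-1,0,1]
    - [0,13,-12,-20,-2,-1,1]
    - [1,18,-17,-30,-4,-2,1]
    - [1,23,-22,-40,-5,-2,1]
    - [2,27,-27,-50,-6,-2,1]
  squeeze: 20

```text
t: 0.98
tool_pos: [0.3706, -0.2406, 0.2055]
orientation: [0.114, 1.492, -0.242]
force: [1.5, 0.4, 0.7]
opening: 0.0478
```

```bash
python3 -c "
from h import *
st();goal((-.24,0,.16))"
```

```text
t 0.975 stand [-0.2685 -0.2024  0.2055] q [-0.66 -0.42  2.01 -0.03  1.44 -0.43] F [1.5  0.42 0.71] op 0.04777292372735316
shift cm [ 3.26 20.53  2.55] rot deg [-89.1 -11.5  -4.9]
```

jog_arm:
  targets:
    - [1,5,1,-10,-1,-1,1]
    - [2,10,1.5,-20,-3,-1,1]
    - [2.5,15,2,-30,-4,-2,1]
    - [3.2,20,2.5,-40,-5,-2,1]
    - [3.2,20.5,2.5,-50,-6,-3,1]

```text
t: 1.6
tool_pos: [0.4439, -0.0472, 0.1597]
orientation: [-0.634, 1.381, 0.375]
force: [-0.6, 0.1, 0.1]
opening: 0.0009
```

```bash
python3 -c "
from h import *
st();goal((-.24,0,.16))"
```

```text
t 1.6 stand [-0.2411  0.0026  0.1597] q [-0.14 -0.47  2.14 -0.09  1.28 -0.78] F [-0.62  0.07  0.06] op 0.0009069335505682246
shift cm [ 0.01 -0.25 -0.13] rot deg [-38.5  -5.4  -2.4]
```

jog_arm:
  targets:
    - [0,-0.2,-0.1,-10,-1.4,-0.6,1]
    - [0,-0.2,-0.1,-20,-2.8,-1.2,1]
    - [0,-0.2,-0.1,-30,-4.2,-1.8,1]
    - [0,-0.2,-0.1,-38.5,-5.4,-2.4,1]
    - [0,-0.2,-0.1,-38.5,-5.4,-2.4,1]

```text
t: 2.22
tool_pos: [0.4442, -0.0496, 0.1602]
orientation: [-1.174, 1.138, 0.838]
force: [-0.2, -0.3, -0.3]
opening: 0.0005
```

```bash
python3 -c "
from h import *
st();goal((-.20,0,.037)); cam('scene','s1.png');cam('top','t1.png')"
```

```text
t 2.225 stand [-0.2403  0.0003  0.1602] q [-0.22 -0.58  2.22 -0.    1.23 -1.56] F [-0.23 -0.31 -0.31] op 0.0005136987489372948
shift cm [12.94 -0.7  -0.02] rot deg [-0.1 -0.1  0. ]
```

View pics/s1.png

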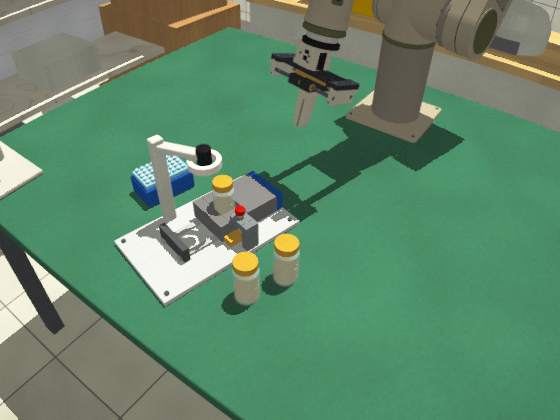

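View pics/t1.png

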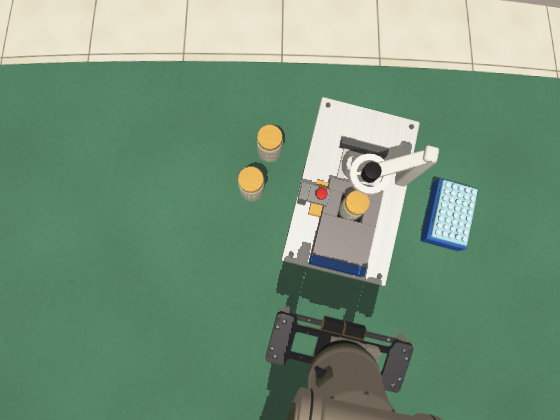

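The closed gripper is in front of the blue face (fingertips at about (302,122) in the scene picture), and nothing has moved. Now I lower it.

jog_arm:
  targets:
    - [5,-0.2,0,0,0,0,1]
    - [9,-0.4,0,0,0,0,1]
    - [12,-0.6,0,0,0,0,1]
    - [12.9,-0.7,0,0,0,0,1]
    - [12.9,-0.7,0,0,0,0,1]

```text
t: 2.95
tool_pos: [0.4833, -0.0586, 0.0374]
orientation: [-1.17, 1.14, 0.837]
force: [-0.4, -1.0, -0.2]
opening: 0.0005
```

```bash
python3 -c "
from h import *
st();goal((-.16,0,.037));goal((-.07,0,.037)); cam('scene','s2.png')
cam('top','t2.png')"
```

```text
t 2.95 stand [-0.2001  0.0004  0.0374] q [-0.22 -0.27  2.24 -0.    0.91 -1.56] F [-0.44 -0.97 -0.15] op 0.000516964632457973
shift cm [ 1.07 -3.87 -0.02] rot deg [-0.3 -0.1 -0. ]
shift cm [  3.4  -12.56   0.04] rot deg [-0.3 -0.1 -0. ]
```

View pics/s2.png

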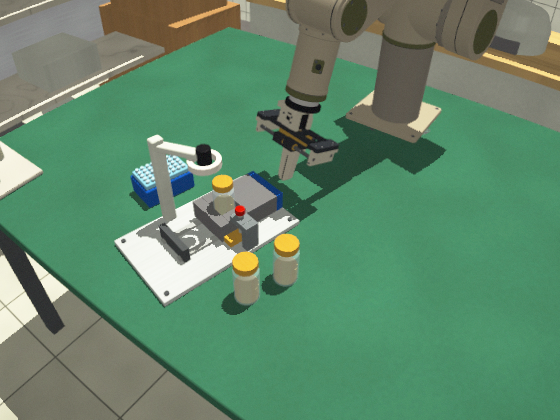

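The fingertips are at face height, 50 mm in front of it. Next I approach to contact.

jog_arm:
  targets:
    - [0.3,-1.2,0,0,0,0,1]
    - [0.6,-2.2,0,0,0,0,1]
    - [0.8,-3.0,0,0,0,0,1]
    - [0.95,-3.5,0,0,0,0,1]
    - [1.1,-4.0,0,0,0,0,1]

```text
t: 3.68
tool_pos: [0.5246, -0.0685, 0.0385]
orientation: [-1.172, 1.139, 0.835]
force: [-6.6, 0.7, 3.2]
opening: 0.0002
```

```bash
python3 -c "
from h import *
st();goal((-.10,0,.037));goal((-.08,0,.037))"
```

```text
t 3.675 stand [-0.1576  0.0002  0.0385] q [-0.23 -0.14  2.13 -0.    0.89 -1.56] F [-6.6   0.75  3.2 ] op 0.00017218859789021183
shift cm [ 1.65 -5.53  0.01] rot deg [-0.3 -0.1  0.1]
shift cm [ 2.17 -7.46  0.02] rot deg [-0.3 -0.1  0.1]
```

Contact shows as about 6.6 N on the tool. I push at about 0.09 m/s.

jog_arm:
  targets:
    - [0.3,-1.0,0,0,0,0,1]
    - [0.6,-2.0,0,0,0,0,1]
    - [0.9,-3.0,0,0,0,0,1]
    - [1.2,-4.0,0,0,0,0,1]
    - [1.5,-5.0,0,0,0,0,1]

```text
t: 4.3
tool_pos: [0.5745, -0.0803, 0.0364]
orientation: [-1.17, 1.141, 0.838]
force: [-8.8, 2.0, 7.1]
opening: 0.0009
```

```bash
python3 -c "
from h import *
st();goal((-.08,0,.037)); cam('scene','s3.png');c=cam('top','t3.png')"
```

```text
t 4.3 stand [-0.1064  0.      0.0364] q [-0.23  0.01  1.99 -0.    0.88 -1.56] F [-8.78  2.03  7.1 ] op 0.000868642150944408
shift cm [ 0.62 -2.56  0.01] rot deg [-0.3 -0.1 -0.1]
```

View pics/s3.png

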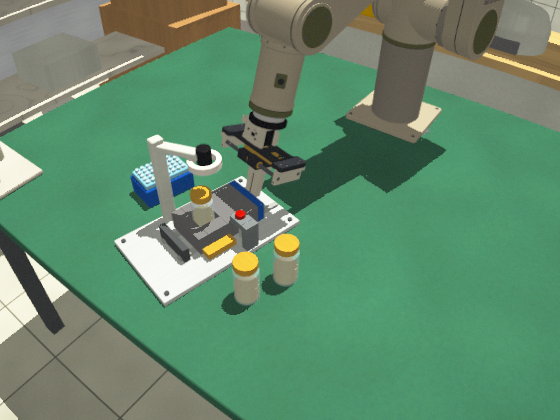

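View pics/t3.png

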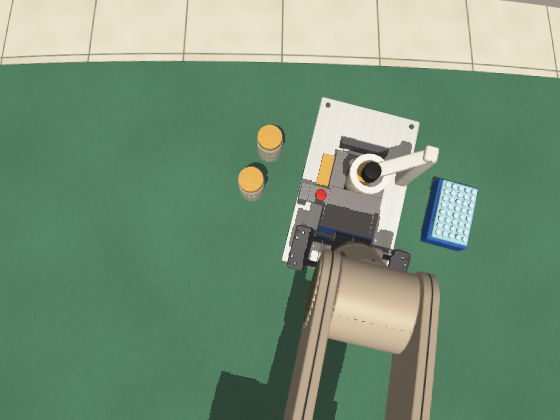

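The carriage has moved about 50 mm with the bottle upright, and the gripper is clear of the ring and pin. I continue to the end stop.

jog_arm:
  targets:
    - [0.2,-0.8,0,0,0,0,1]
    - [0.4,-1.6,0,0,0,0,1]
    - [0.5,-2.0,0,0,0,0,1]
    - [0.5,-2.0,0,0,0,0,1]

```text
t: 4.9
tool_pos: [0.5929, -0.0847, 0.0357]
orientation: [-1.168, 1.144, 0.841]
force: [-13.3, 3.9, 10.6]
opening: 0.0008
```

```bash
python3 -c "
from h import *
st();goal((-.08,0,.037)); cam('scene','s4.png')"
```

```text
t 4.9 stand [-0.0874 -0.      0.0357] q [-0.23  0.06  1.94 -0.    0.89 -1.56] F [-13.29   3.92  10.64] op 0.0008151817740864392
shift cm [ 0.06 -0.75  0.01] rot deg [-0.3 -0.1 -0.3]
```

View pics/s4.png

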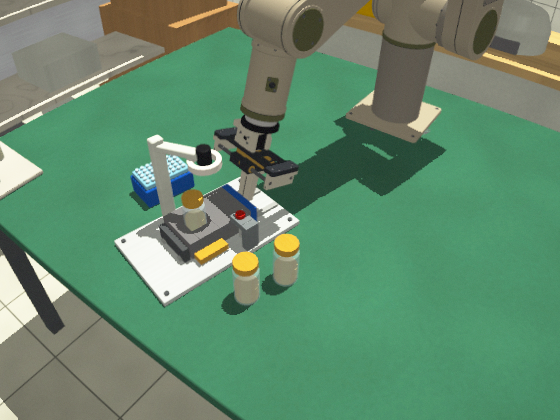

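The carriage looks to be at the stop block (177,240). I press a few more millimetres to confirm by force.

jog_arm:
  targets:
    - [0.1,-0.3,0,0,0,0,1]
    - [0.1,-0.5,0,0,0,0,1]
    - [0.1,-0.5,0,0,0,0,1]

```text
t: 5.32
tool_pos: [0.5934, -0.0846, 0.0342]
orientation: [-1.164, 1.15, 0.849]
force: [-27.4, 7.0, 21.7]
opening: 0.0008
```

```bash
python3 - <<'E'
from h import *
st()
c=cam('scene')
cv2.imwrite('pics/c5.png',cv2.resize(c['frame'][130:270,120:310,::-1],None,fx=4,fy=4,interpolation=cv2.INTER_CUBIC))
E
```

```text
t 5.325 stand [-0.087   0.0001  0.0342] q [-0.23  0.07  1.92 -0.    0.9  -1.56] F [-27.4    6.96  21.74] op 0.00077334265429317
```

View pics/c5.png

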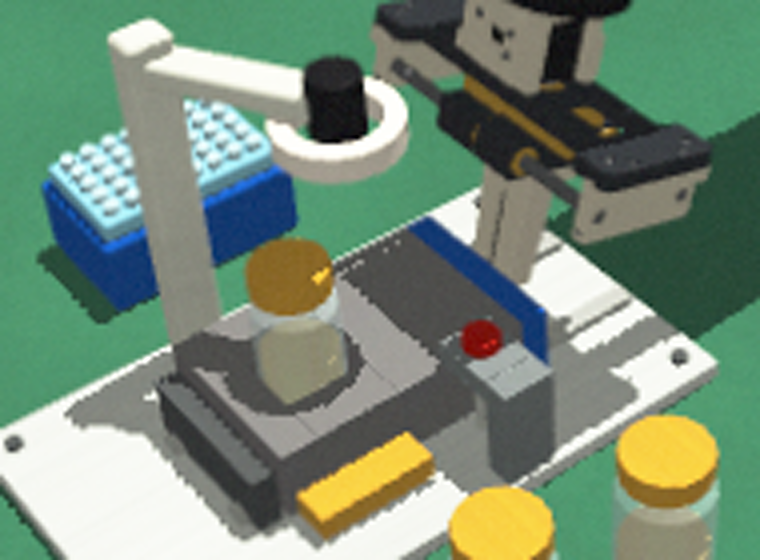

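The force doubled with no motion, so the carriage is at the stop, and the pin head is visibly down. I retreat along -x at about 0.1 m/s.

jog_arm:
  targets:
    - [-0.4,1.5,0,0,0,0,1]
    - [-0.8,2.8,0,0,0,0,1]
    - [-1.1,4.0,0,0,0,0,1]
    - [-1.4,5.2,0,0,0,0,1]
    - [-1.9,7.0,0,0,0,0,1]

```text
t: 6.0
tool_pos: [0.5227, -0.0678, 0.0359]
orientation: [-1.164, 1.149, 0.848]
force: [-0.1, 0.4, 0.4]
opening: 0.0003
```

```bash
python3 - <<'E'
from h import *
st();goal((-.24,0,.05));goal((-.26,0,.16))
c=cam('scene')
cv2.imwrite('pics/c6.png',cv2.resize(c['frame'][130:270,120:310,::-1],None,fx=4,fy=4,interpolation=cv2.INTER_CUBIC))
E
```

```text
t 6.0 stand [-0.1597  0.0004  0.0359] q [-0.22 -0.13  2.12 -0.    0.9  -1.56] F [-0.14  0.37  0.43] op 0.0002527636288094244
shift cm [-3.33  7.44 -0.08] rot deg [-0.3 -0.1 -0.9]
shift cm [-14.48   6.69  -0.09] rot deg [-0.3 -0.1 -0.9]
```

View pics/c6.png

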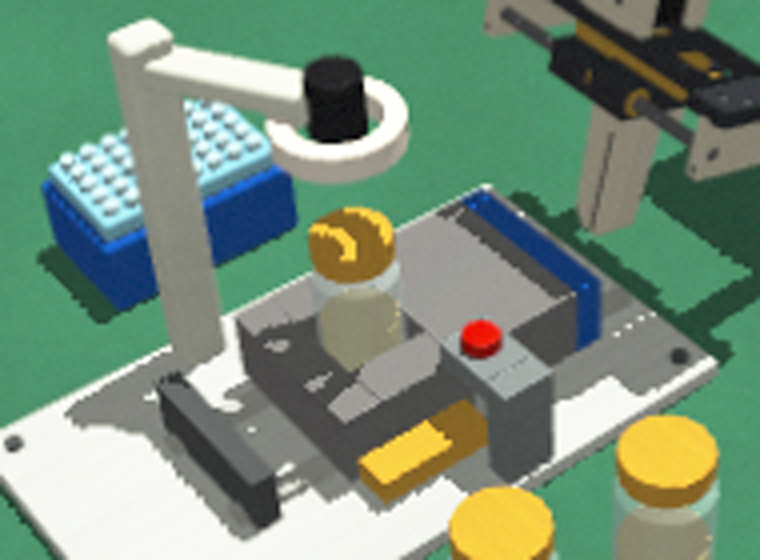

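The carriage is held at mid position, with the pin down and the bottle upright below the ring. I back off further.

jog_arm:
  targets:
    - [-1,3.5,0,0,0,0,1]
    - [-3.3,7.4,0,0,0,0,1]
    - [-8,7.2,0,0,0,0,1]
    - [-14,6.8,0,0,0,0,1]
    - [-14.4,6.7,0,0,0,0,1]

```text
t: 6.68
tool_pos: [0.4263, -0.0446, 0.1649]
orientation: [-1.168, 1.144, 0.842]
force: [1.0, -0.4, 0.1]
opening: 0.0004
```

```bash
python3 - <<'E'
from h import *
T=cam('top','t7.png');S=cam('scene','s7.png');st()
P=lambda p:OG+p[0]*UX+p[1]*UY+p[2]*UZ
# carriage from blue top in scene/top; pin height; cap
for n,c in(('top',T),('scene',S)):
    hsv=cv2.cvtColor(c['frame'],cv2.COLOR_RGB2HSV)
    r=cv2.inRange(hsv,(0,180,90),(4,255,255))|cv2.inRange(hsv,(175,180,90),(180,255,255))
    nn,l,s,ce=cv2.connectedComponentsWithStats(r); print(n,'red',[(ce[i].round(1).tolist()) for i in range(1,nn) if s[i,4]>20])
    print(' expected bottle cap z.119 x=0',proj(c,P((0,0,.119))).round(1),'face top corners latched',proj(c,[P((-.115,.05,.058)),P((-.115,-.05,.058))]).round(1).tolist(),'pin down/up',proj(c,[P((-.03,.062,.08)),P((-.03,.062,.092))]).round(1).tolist())
    m=cv2.inRange(hsv,(12,150,60),(25,255,255)); nn,l,s,ce=cv2.connectedComponentsWithStats(m); print([(s[i].tolist(),ce[i].round(1).tolist()) for i in range(1,nn) if s[i,4]>60])
cv2.imwrite('pics/c7.png',np.hstack([cv2.resize(S['frame'][150:250,190:290,::-1],(400,400)),cv2.resize(T['frame'][150:290,280:420,::-1],(400,400))]))
E
```

```text
t 6.775 stand [-0.2609  0.001   0.16  ] q [-0.22 -0.63  2.25 -0.    1.27 -1.56] F [-0.41  0.44 -1.12] op 0.0005350039112518042
top red [[320.5, 194.1]]
 expected bottle cap z.119 x=0 [[362.2 181.8]] face top corners latched [[314.8, 243.5], [369.1, 257.0]] pin down/up [[320.5, 193.9], [321.2, 192.6]]
[([258, 125, 24, 24, 455], [269.6, 136.9]), ([316, 163, 16, 23, 245], [323.8, 174.6]), ([239, 167, 24, 25, 472], [250.5, 178.8])]
scene red [[239.9, 214.2]]
 expected bottle cap z.119 x=0 [[206.3 186.9]] face top corners latched [[269.0, 198.6], [239.3, 175.5]] pin down/up [[239.4, 211.9], [239.1, 207.3]]
[([356, 0, 19, 18, 234], [365.1, 8.1]), ([302, 66, 31, 16, 111], [316.1, 73.3]), ([198, 182, 21, 18, 309], [207.6, 190.7]), ([210, 230, 32, 26, 411], [225.6, 242.3]), ([274, 234, 25, 23, 462], [286.2, 244.8]), ([232, 252, 26, 24, 501], [245.0, 263.3])]
```

View pics/c7.png

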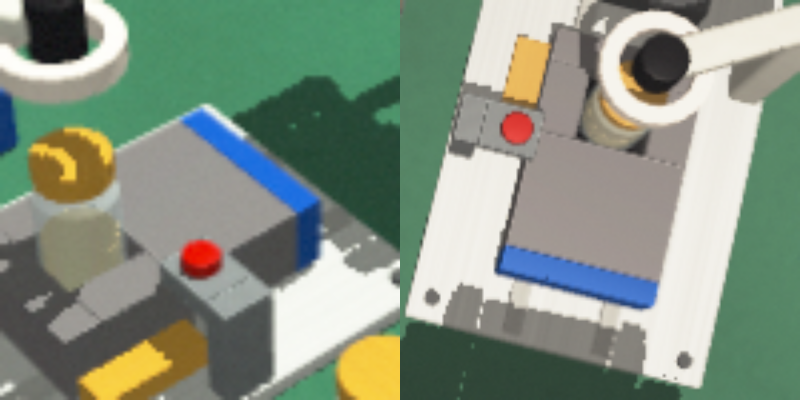

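View pics/s7.png

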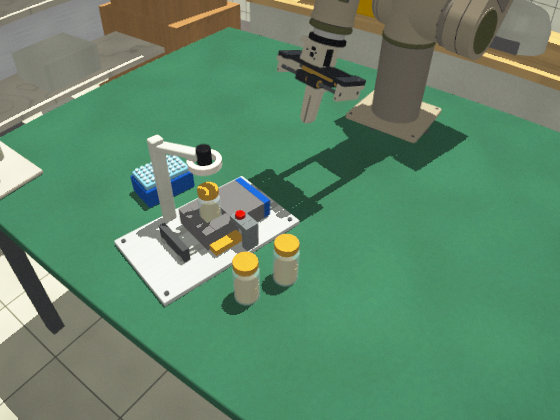

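The pin head dropped about 4.3 px (4.6 expected). The face corner is at (270,200.7) against a latched prediction of (269,198.6), and the bottle stands upright. The spares and tip box are unmoved and the arm is clear.

```bash
python3 -c "
from h import *
print(ticket.close_job())"
```

```text
the job is handed in; nothing more can be done
None
```

The job is handed in, and my last checks all pointed to success; the hand-in itself gives no verdict. I pushed the carriage by its blue face with closed fingertips. At the stop it moved no further, and the force along the push rose from about 13 to 27 N. I then backed off at about 0.1 m/s so the spring brought it back, and pulled the arm clear.

**What the last pictures showed:**
- **Carriage:** the blue face is within about 2 px of where a latched carriage should appear. That is the same size as the calibration offset seen at the pin.
- **Pin:** the red head dropped 4.3 px between the first and last scene pictures, against 4.6 px expected for the full 12 mm, so it is down.
- **Sample bottle:** it stands upright below the ring, its cap about 4 px from the predicted position in the scene view. The ring hides most of the cap from above, so only one view confirms this.
- **Bystanders and arm:** the other bottles and the tip box show no visible movement, and the tool force is near zero, with the fingertips well clear of the stand.

**Disagreement:** measured from two views, the blue face's top edge came out at 52–55 mm instead of the stated 58, and the pin head at 86 mm instead of 92. I put this down to calibration and corner-picking error; it did not affect the push.

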